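# Square up the easel mast

### The job

The easel's mast has drooped forward on its stiff pivot bolt. Pick up the try square, stand its stock on the middle of the base board, in line with it, and press it into the corner until the stock sits flat on the board and the blade lies flush up the middle of the mast, bringing the mast exactly square to the base. Finish still holding the square there, pressed firmly against both board and mast for the bolt to be tightened; leave the brush pot, plaster cone and canvas ledge alone.

Things in the scene. Friction and masses are not known exactly. Their poses are not given: they have to be found in the camera images.
- square: Try square, about 0.24 kg, standing on its stock. Wooden stock 20 mm thick (y), 40 high; steel blade 40 wide (x), 4 thick, rising at one end, mid-thickness, to z = 190 mm. Origin: outer corner (heel), underside level. Stock runs along -x to x = -150; +z up the blade. Working faces: blade's outer edge (x = 0, 2 mm proud of the stock's end) and the stock's underside (z = 0). Balances at x -42, z 67.
- stock_grip (a point): Point on the top of the square's stock, on its brass strip, mid-thickness, 85 mm from the heel and 40 mm above the underside; axes as the square's. The stock's top is free for 110 mm, from the blade's inner edge to the stock's far end.
- corner (a point): Inside corner of the easel: point on the flat level top of its base board (24 mm above the table), mid-width, below the mast's front face when the mast is square. +z up; +x points from the free part of the board to the mast (the way to press). The board reaches 200 mm along -x, 80 mm along +x and 80 mm to each side. The easel stands fast on the table.
- base_board: The easel's base board, light wood, 280 x 160 mm, top 24 mm above the table. Origin on the table straight below the corner point, axes as the corner's.
- mast_bar: Mast, wood, 45 mm wide (y) x 22 deep (x), from 3 to 272 mm above the board. Origin on the pivot bolt, 11 mm behind its flat front face and 22 mm above the board; +z up the mast. A canvas clip 62 mm wide, 223 to 265 mm above the board, stands 8 mm forward of the face. Two cheeks 52 mm high flank its foot, their fronts 6 mm behind the face.
- mast (a joint): Lean of the mast about its pivot bolt, rad: 0 = exactly square to the base, positive = leaning forward over the free part of the board, negative = back past square; stops at -0.10 and 0.16. Stiff: turns at about 0.16 N m (some 1 N at the height of the blade's top) and stays where it is put. Starts at 0.05 to 0.12.
- brush_pot: Bystander: white pot 88 mm across, 100 mm high, with brushes to 245 mm; origin under its centre.
- plaster_cone: Bystander: plaster cone, 90 mm base, 120 mm high; origin under its centre.
- ledge: Bystander: the easel's canvas ledge, a wooden bar 260 mm long (y) x 50 mm wide, 48 mm high at its block, lying on the table; origin under its centre.
Things that resemble listed ones, but are neither listed nor needed, are in the scene too. There is more than one size of the square; the job needs the smallest.

How it is judged (in metres and radians):
At the end, for the whole second after the job is handed in: The square is in the fingers and pressed with over 1.5 N on both mast and board; stock flat, blade flush and mast square within 1 degree; heel within 3 mm of the corner and 15 mm of the mast's centre line, in line with the base within 4.5 degrees; all still (contact force between square and mast_bar above 1.5 N and contact force between square and base_board above 1.5 N and contact force between the fingers and square above 2 N and value of joint mast between -0.0175 and 0.0175 rad and angle between the z axis of square and the z axis of corner, either way round below 0.0175 rad and angle between the z axis of square and the z axis of mast_bar, either way round below 0.0175 rad and angle between the x axis of square and the x axis of corner, either way round below 0.08 rad and x of square in the frame of corner between -0.003 and 0.003 m and y of square in the frame of corner between -0.015 and 0.015 m and z of square in the frame of corner below 0.003 m and angle between square's own z axis and vertical below 0.03 rad and linear speed of square below 0.02 m/s); the arm keeps its last pose, push and grip.
It fails at once if the brush pot is moved by more than 30 mm (distance of brush_pot from where it was at the start of the episode above 0.03 m).
It fails at once if the plaster cone is moved by more than 30 mm (distance of plaster_cone from where it was at the start of the episode above 0.03 m).
It fails at once if the canvas ledge is moved by more than 30 mm (distance of ledge from where it was at the start of the episode above 0.03 m).
It also fails if it takes over 58 s, if anything falls off the work surface, if the arm or the gripper's body presses on something with over 40 N, if the wrist force passes 120 N, or if a joint passes its speed limit or range.

### The arm

A 6-joint arm with a two-finger parallel gripper is mounted at the origin on the work surface. World frame = base frame: x ahead of the robot, y to its left, z up, the work surface at z = 0. Lengths are in mm, angles in rad, forces in N, time in s.
With the tool pointing down it reaches from about 275 to 1000 mm from the base axis. Payload 8.4 kg.
Tool frame: the origin (TCP) lies at the very end of the fingers, on their centre line; the grasp point (between the pads) lies 19 mm behind it (r.tcp_to_grasp is the distance from the TCP to the grasp point, in mm); z points along the fingers, y is the line along which they close (so a half turn about z gives the same grasp; the last joint's range is limited). The gripper opens to 85 mm and grips with 20 to 120 N. Pads are 22 mm wide; open, the fingers measure 114 mm over their backs; the gripper's body (76 mm by 85 mm) begins 54 mm behind the grasp point. The pads swing forward as they close: fully open they stand 13 mm farther back than shut.
Start: joints at [1.239, 0.353, 1.633, -0, 1.155, -0.002], TCP at [202.407, 591.32, 231.281] pointing down, gripper open.
Joint ranges: [-2.63, 2.63], [-0.92, 2.1], [0.06, 2.66], [-1.3, 4.44], [0, 2.69], [-3.02, 3.02]. Speed limits (rad/s): [2.22, 2.22, 2.79, 3.14, 3.14, 3.14].

### API

Orientations are given as [roll, pitch, yaw] about the fixed x, y, z axes, in that order (R = Rz(yaw) Ry(pitch) Rx(roll)).
In Python, from rig import r gives the robot as it stands. The module is installed in compiled form; this text tells all that it offers.
- The arm moves only by the tool play_rows, never from a script. Its argument "rows" is a list of rows, each an object with "dp": the shift along the tool's x, y, z in units of 40 mm (1.0 is 40 mm), a list of three; "turn": the turn, a rotation vector about the tool's x, y, z in units of 6 degrees (1.0 is 6 degrees), a list of three; "fingers": the closure, from 0 (fully open) to 1 (shut). In form: [{"dp": [tx, ty, tz], "turn": [wx, wy, wz], "fingers": fingers}, ...]. A call has 1 to 5 rows; each row shifts and turns the commanded pose from where the row before left it, along the tool's axes as they then stand; what a row does not reach is not made up. A row lasts 1/12 s, in which the tool goes at most 41.7 mm and 7.16 degrees, less where a joint would pass 70% of its speed; a pose out of reach is approached as far as the arm can. A call is refused whole if a number of a shift passes 1 or a number of a turn 1, either way. A call with a gripper value outside its range is refused whole. The fingers move at their own pace and stop on an object; "force" is the grip in N (left out, the last holds). Time passes only in rows, so rows that do not move let the fingers close. It gives the time, the measured TCP pose, the force, the opening and the grip force at its end, in the units of the state.
- r.sense(): the state, without advancing time (a new reading comes with each control period).
- r.grab_frame(name): name is "scene" or "side" or "wrist"; returns a dict with "pixels" (400x640x3 uint8, red, green, blue), "fx", "fy", "cx", "cy" (pixels), "dist" ([k1, k2, p1, p2, k3] as OpenCV has them; the pictures are not rectified), "pose" (4x4, takes a point from camera to world coordinates). Camera axes: x right, y down, z forward; pixel columns grow to the right and rows downward; lengths in mm; the calibration is good to about 2 mm. A picture is of the moment at which its call begins. There is no depth.
- r.sign_off(): hands the job in; it is judged then, once.
The state is a dict: "clock": time; "qpos": joint angles; "qvel": joint speeds; "joint_efforts": joint torques, N m; "eef_pos": TCP position; "tcp_rot": TCP orientation; "contact_force": force on the tool from outside, world axes, zero at the start; "wrist_torque": the same for the moment, N m; "opening": opening from 0.0 (shut) to 1.0 (fully open); "grasp_force": force on a finger pad.
Only numpy, scipy, OpenCV 4.12 (cv2) and the standard library are available. Lean on these libraries where they do the work, as an engineer would, in place of code of your own. Each camera call takes 0.05 s, during which the arm holds its last target. There are 200 camera calls.

## Working session

There is one attempt and no reset: what is moved stays moved. The work goes in short steps, Python scripts to look and compute and a tool call to move; the robot and the scene stay as the last step left them, time stands still between calls to the robot, and variables do not carry over. Pictures are saved under pics/ and viewed, at most 10 in all, crops included, and the job is handed in when it is done.

Besides the shell and the picture viewer there is one more tool, called after ">>>" by a JSON object that holds its "name" and its "arguments". play_rows: Moves the arm, as the interface text tells. Its arguments: {"type":"object","properties":{"rows":{"type":"array"},"force":{"type":"number"}},"required":["rows"]}

```bash
mkdir -p pics; cat > h.py <<'E'
import numpy as np,cv2,json
from rig import r
def shot(n,f):
    d=r.grab_frame(n); cv2.imwrite(f'pics/{f}.png',cv2.cvtColor(d['pixels'],cv2.COLOR_RGB2BGR))
    np.savez(f'pics/{f}.npz',**{k:np.array(d[k]) for k in d}); return d
def load(f): return dict(np.load(f'pics/{f}.npz'))
def ray(d,uv):
    K=np.array([[d['fx'],0,d['cx']],[0,d['fy'],d['cy']],[0,0,1]],float)
    p=cv2.undistortPoints(np.array(uv,float).reshape(-1,1,2),K,np.array(d['dist'],float)).reshape(-1,2)
    P=np.array(d['pose']); v=np.c_[p,np.ones(len(p))]@P[:3,:3].T
    return P[:3,3],v
def plane(d,uv,z):
    o,v=ray(d,uv); return o+v*((z-o[2])/v[:,2])[:,None]
def proj(d,X):
    K=np.array([[d['fx'],0,d['cx']],[0,d['fy'],d['cy']],[0,0,1]],float); T=np.linalg.inv(np.array(d['pose']))
    return cv2.projectPoints(np.array(X,float).reshape(-1,1,3),cv2.Rodrigues(T[:3,:3])[0],T[:3,3],K,np.array(d['dist'],float))[0].reshape(-1,2)
def tri(d1,u1,d2,u2):
    o1,v1=ray(d1,[u1]);o2,v2=ray(d2,[u2]);A=np.c_[v1[0],-v2[0]]
    s=np.linalg.lstsq(A,o2-o1,rcond=None)[0];a=o1+s[0]*v1[0];b=o2+s[1]*v2[0];return (a+b)/2,np.linalg.norm(a-b)
E
python3 - <<'E'
from h import *
for n in("scene","side","wrist"):
    d=shot(n,n+'0');print(n,np.round(d['pose'],3).tolist(),d['fx'])
a=[cv2.imread(f'pics/{n}0.png') for n in("scene","side")]
print(r.sense())
E
```

```text
scene [[-0.538, 0.607, -0.585, 1222.506], [0.843, 0.378, -0.383, 404.801], [-0.012, -0.699, -0.715, 892.102], [0.0, 0.0, 0.0, 1.0]] 374.55208478915966
side [[0.839, -0.299, 0.455, -145.991], [-0.545, -0.446, 0.71, -1151.909], [-0.009, -0.844, -0.537, 911.281], [0.0, 0.0, 0.0, 1.0]] 445.9843385353293
wrist [[0.325, 0.913, 0.248, 139.325], [0.946, -0.313, -0.086, 612.203], [-0.001, 0.263, -0.965, 372.561], [0.0, 0.0, 0.0, 1.0]] 293.3866551717839
{'clock': 0.15, 'qpos': array([ 1.23863600e+00,  3.53521137e-01,  1.63392931e+00,  3.48230735e-05,
        1.15522704e+00, -2.42169564e-03]), 'qvel': array([-0.00029444, -0.00286263, -0.00124745, -0.00229075,  0.00069562,
       -0.00042919]), 'joint_efforts': array([ 5.27198627e-04, -6.05635571e+01, -3.42335987e+01,  8.47816273e-05,
        6.16786274e-03,  4.82829546e-05]), 'eef_pos': array([202.2590038 , 590.99269757, 230.728662  ]), 'tcp_rot': array([-3.14050790e+00, -3.44709335e-05,  2.81183993e+00]), 'contact_force': array([-0.41275016, -0.33165161, -0.56861642]), 'wrist_torque': array([-0.01071039, -0.00765107,  0.02582876]), 'grasp_force': 0.0, 'opening': 0.9994525013180452}
```

View pics/scene0.png

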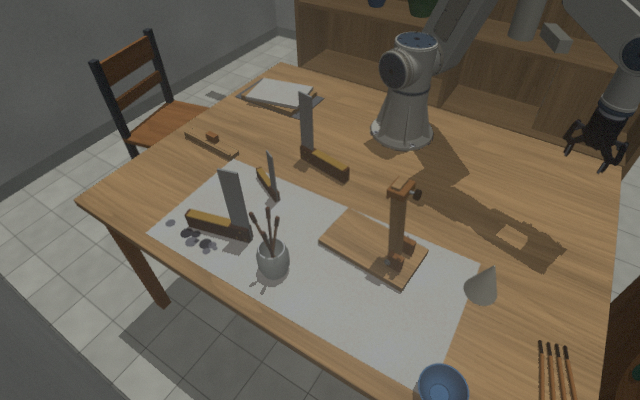

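View pics/side0.png

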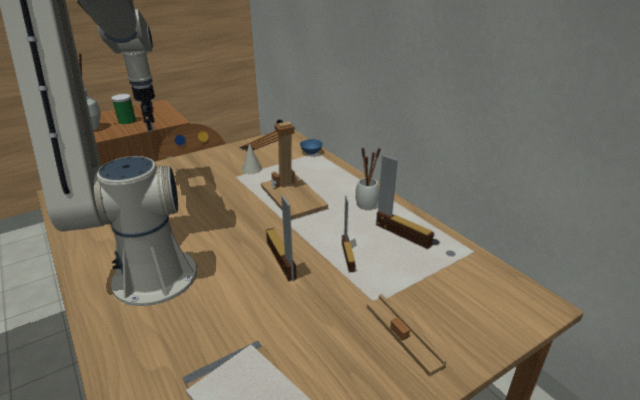

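```bash
python3 - <<'E'
from h import *
def c(f,x,y,w,h,s):
    im=cv2.imread(f'pics/{f}.png')[y:y+h,x:x+w]
    im=cv2.resize(im,None,fx=s,fy=s,interpolation=cv2.INTER_CUBIC)
    im=np.clip(im*1.4,0,255).astype(np.uint8)
    for i in range(0,w,10):
        if (x+i)%10==0: cv2.line(im,(int(i*s),0),(int(i*s),4),(0,0,255) if (x+i)%50 else (255,0,0),1)
    for i in range(0,h,10): cv2.line(im,(0,int(i*s)),(4,int(i*s)),(0,0,255) if (y+i)%50 else (255,0,0),1)
    return cv2.resize(im,(400,300))
A=np.vstack([np.hstack([c('scene0',220,140,100,75,4),c('side0',290,190,120,90,400/120)]),np.hstack([c('scene0',310,175,160,120,2.5),c('side0',240,110,160,120,2.5)])])
cv2.imwrite('pics/cr.png',A)
E
```

```text
(no output)
```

View pics/cr.png

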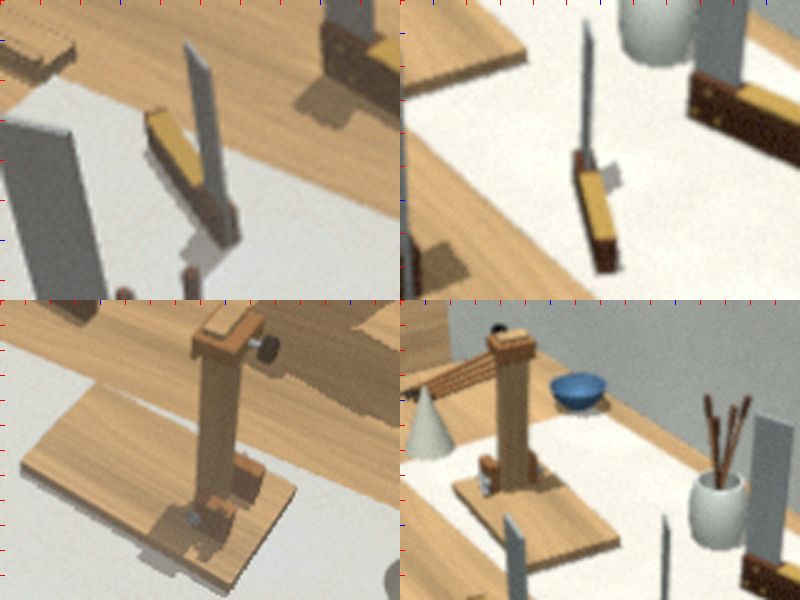

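```bash
python3 - <<'E'
from h import *
a=load('scene0');b=load('side0')
f=lambda u,v:(220+u/4,140+v/4)
g=lambda u,v:(290+(u-400)/3.333,190+v/3.333)
p=lambda x:print(np.round(x,1).tolist())
print('heel bottom');p(plane(a,[f(217,248),f(240,236)],0))
print('far top');p(plane(a,[f(147,112),f(165,108)],40))
print('far top side');p(plane(b,[g(595,240),g(617,238)],40));p(plane(b,[g(597,270),g(616,270)],0))
print('bladetop');p(plane(a,[f(187,42),f(209,68)],190));p(plane(b,[g(586,21)],190))
for d,n in((a,'scene'),(b,'side')):
    im=d['pixels'];hsv=cv2.cvtColor(im,cv2.COLOR_RGB2HSV)
    m=cv2.inRange(hsv,(18,110,60),(28,255,255));k,l,s,c=cv2.connectedComponentsWithStats(m)
    for i in range(1,k):
        if s[i,4]>25 :
            uv=np.argwhere(l==i)[:,::-1].astype(float);P=plane(d,uv,40)[:,:2];q,sz,ang=cv2.minAreaRect(P.astype(np.float32)); 
            if min(sz)<40: print(n,s[i],np.round(c[i]),np.round(q,1),np.round(sz,1),round(ang,1))
s=lambda u,v:(310+u/2.5,175+(v-300)/2.5); t=lambda u,v:(240+(u-400)/2.5,110+(v-300)/2.5)
A=plane(a,[s(22,463),s(100,383),s(297,487),s(229,583)],24);p(A)
print([round(np.linalg.norm(A[i]-A[(i+1)%4])) for i in range(4)])
p(plane(b,[t(453,488),t(530,560),t(620,540)],24))
E
```

```text
heel bottom
[[587.7, -192.9, 0.0], [566.5, -185.1, 0.0]]
far top
[[518.1, -317.9, 40.0], [505.7, -307.9, 40.0]]
far top side
[[503.0, -314.3, 40.0], [521.5, -323.1, 40.0]]
[[508.5, -311.9, 0.0], [523.2, -321.6, 0.0]]
bladetop
[[563.7, -216.2, 190.0], [579.5, -183.1, 190.0]]
[[574.8, -195.7, 190.0]]
scene [312 149  37  22 270] [329. 159.] [ 345.8 -130.2] [147.   38.6] 81.1
scene [257 167  14  20 109] [264. 176.] [ 538.7 -269.1] [100.5  21.1] 61.2
scene [187 210  44  17 340] [209. 218.] [ 775.8 -297.5] [ 29.7 145.5] 14.4
side [391 216  40  19 238] [411. 225.] [ 794.4 -270.2] [ 34.4 146.5] 14.5
side [343 241  11  21 137] [348. 251.] [ 534.7 -269.4] [102.4  21.5] 62.8
[[659.2, 28.5, 24.0], [499.7, 43.2, 24.0], [522.1, 314.5, 24.0], [678.2, 299.6, 24.0]]
[160, 272, 157, 272]
[[509.4, 283.8, 24.0], [506.0, 32.7, 24.0], [644.6, 4.9, 24.0]]
```

```bash
cat >> h.py <<'E'
from scipy.spatial.transform import Rotation as R
def plan(p,yaw=None,n=None,rpy=None,dp=2):
    "rows from measured pose to p (mm), tool down at yaw; tool-frame units"
    s=r.sense(); R0=R.from_euler('xyz',s['tcp_rot']); R1=R.from_euler('xyz',rpy if rpy is not None else [np.pi,0,yaw])
    d=np.array(p,float)-s['eef_pos']; w=(R0.inv()*R1).as_rotvec()
    n=n or int(np.ceil(max(np.linalg.norm(d)/38,np.degrees(np.abs(w)).max()/5.8,1)))
    print('n',n,'now',np.round(s['eef_pos'],1),np.round(s['tcp_rot'],3),'d',np.round(d,1))
    for i in range(n):
        Ri=R0*R.from_rotvec(w*i/n); print(np.round(Ri.inv().apply(d/n)/40,dp).tolist(),np.round(np.degrees(w/n)/6,dp).tolist())
E
python3 -c "
from h import *
plan([440,120,330],-2.85)"
```

```text
n 15 now [202.3 591.  230.7] [-3.141 -0.     2.812] d [ 237.7 -471.    99.3]
[-0.63, -0.61, -0.16] [-0.0, -0.0, -0.4]
[-0.6, -0.64, -0.16] [-0.0, -0.0, -0.4]
[-0.58, -0.66, -0.16] [-0.0, -0.0, -0.4]
[-0.55, -0.69, -0.16] [-0.0, -0.0, -0.4]
[-0.52, -0.71, -0.16] [-0.0, -0.0, -0.4]
[-0.49, -0.73, -0.16] [-0.0, -0.0, -0.4]
[-0.46, -0.75, -0.17] [-0.0, -0.0, -0.4]
[-0.43, -0.77, -0.17] [-0.0, -0.0, -0.4]
[-0.39, -0.79, -0.17] [-0.0, -0.0, -0.4]
[-0.36, -0.8, -0.17] [-0.0, -0.0, -0.4]
[-0.33, -0.82, -0.17] [-0.0, -0.0, -0.4]
[-0.29, -0.83, -0.17] [-0.0, -0.0, -0.4]
[-0.26, -0.84, -0.17] [-0.0, -0.0, -0.4]
[-0.22, -0.85, -0.17] [-0.0, -0.0, -0.4]
[-0.19, -0.86, -0.17] [-0.0, -0.0, -0.4]
```

>>> {"name": "play_rows", "arguments": {"rows": [{"dp": [-0.63,-0.61,-0.16],"turn": [0,0,-0.4],"fingers": 0},{"dp": [-0.6,-0.64,-0.16],"turn": [0,0,-0.4],"fingers": 0},{"dp": [-0.58,-0.66,-0.16],"turn": [0,0,-0.4],"fingers": 0},{"dp": [-0.55,-0.69,-0.16],"turn": [0,0,-0.4],"fingers": 0},{"dp": [-0.52,-0.71,-0.16],"turn": [0,0,-0.4],"fingers": 0}]}}

```text
clock: 0.57
eef_pos: [282.3, 433.0, 263.3]
tcp_rot: [-3.141, -0.0, 3.024]
contact_force: [1.5, 0.6, -0.1]
opening: 0.999
grasp_force: 0.0
```

>>> {"name": "play_rows", "arguments": {"rows": [{"dp": [-0.49,-0.73,-0.16],"turn": [0,0,-0.4],"fingers": 0},{"dp": [-0.46,-0.75,-0.17],"turn": [0,0,-0.4],"fingers": 0},{"dp": [-0.43,-0.77,-0.17],"turn": [0,0,-0.4],"fingers": 0},{"dp": [-0.39,-0.79,-0.17],"turn": [0,0,-0.4],"fingers": 0},{"dp": [-0.36,-0.8,-0.17],"turn": [0,0,-0.4],"fingers": 0}]}}

```text
clock: 0.98
eef_pos: [361.9, 276.0, 297.2]
tcp_rot: [-3.142, -0.0, -3.05]
contact_force: [1.1, -0.2, 0.4]
opening: 0.997
grasp_force: 0.0
```

>>> {"name": "play_rows", "arguments": {"rows": [{"dp": [-0.33,-0.82,-0.17],"turn": [0,0,-0.4],"fingers": 0},{"dp": [-0.29,-0.83,-0.17],"turn": [0,0,-0.4],"fingers": 0},{"dp": [-0.26,-0.84,-0.17],"turn": [0,0,-0.4],"fingers": 0},{"dp": [-0.22,-0.85,-0.17],"turn": [0,0,-0.4],"fingers": 0},{"dp": [-0.19,-0.86,-0.17],"turn": [0,0,-0.4],"fingers": 0}]}}

```text
clock: 1.4
eef_pos: [441.8, 119.1, 331.2]
tcp_rot: [3.142, 0.0, -2.841]
contact_force: [1.0, 0.5, -0.9]
opening: 1.0
grasp_force: 0.0
```

>>> {"name": "play_rows", "arguments": {"rows": [{"dp": [0,0,0],"turn": [0,0,0],"fingers": 0},{"dp": [0,0,0],"turn": [0,0,0],"fingers": 0}]}}

```text
clock: 1.57
eef_pos: [442.2, 119.3, 331.0]
tcp_rot: [3.142, 0.0, -2.847]
contact_force: [0.3, 0.7, -0.5]
opening: 0.999
grasp_force: 0.0
```

```bash
python3 - <<'E'
from h import *
d=shot('wrist','w1'); print(np.round(d['pose'][:3,3]),r.sense()['qpos'].round(2))
im=cv2.imread('pics/w1.png')
s=cv2.imread('pics/scene0.png')[80:180,550:640]
shot('scene','s1')
s2=cv2.imread('pics/s1.png')[0:200,330:530]
out=np.zeros((600,640,3),np.uint8);out[:400]=im;out[400:600,:200]=s2;out[400:600,220:400]=cv2.resize(s,(180,200))
cv2.imwrite('pics/w1v.png',out)
plan([538,-267,330],-2.22)
E
```

```text
[378.  99. 473.] [ 0.26 -0.01  1.85  0.    1.3  -1.6 ]
n 11 now [441.2 121.  330.5] [ 3.141e+00 -1.000e-03 -2.844e+00] d [  96.8 -388.    -0.5]
[0.05, -0.91, 0.0] [0.0, -0.0, -0.54]
[0.1, -0.9, 0.0] [0.0, -0.0, -0.54]
[0.15, -0.9, 0.0] [0.0, -0.0, -0.54]
[0.2, -0.89, 0.0] [0.0, -0.0, -0.54]
[0.25, -0.87, 0.0] [0.0, -0.0, -0.54]
[0.3, -0.86, 0.0] [0.0, -0.0, -0.54]
[0.35, -0.84, 0.0] [0.0, -0.0, -0.54]
[0.4, -0.82, 0.0] [0.0, -0.0, -0.54]
[0.44, -0.79, 0.0] [0.0, -0.0, -0.54]
[0.49, -0.77, 0.0] [0.0, -0.0, -0.54]
[0.53, -0.74, 0.0] [0.0, -0.0, -0.54]
```

View pics/w1v.png

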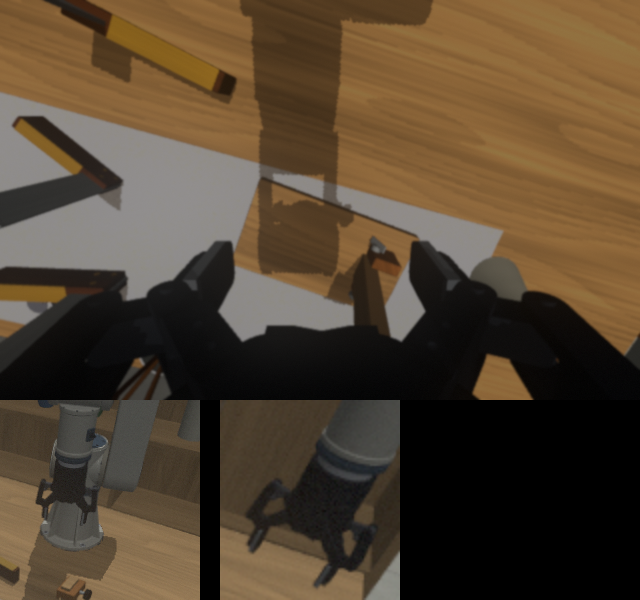

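```bash
python3 - <<'E'
from h import *
d=load('w1')
print(plane(d,[(261,182),(416,238),(235,266),(390,305)],24).round(1))
o=cv2.imread('pics/w1.png'); c=cv2.resize(o[170:320,225:425],None,fx=4,fy=4,interpolation=cv2.INTER_CUBIC);cv2.imwrite('pics/w1c.png',np.clip(c*1.5,0,255).astype(np.uint8))
E
```

```text
[[502.   38.5  24. ]
 [520.  306.   24. ]
 [656.6  31.   24. ]
 [652.4 309.4  24. ]]
```

View pics/w1c.png

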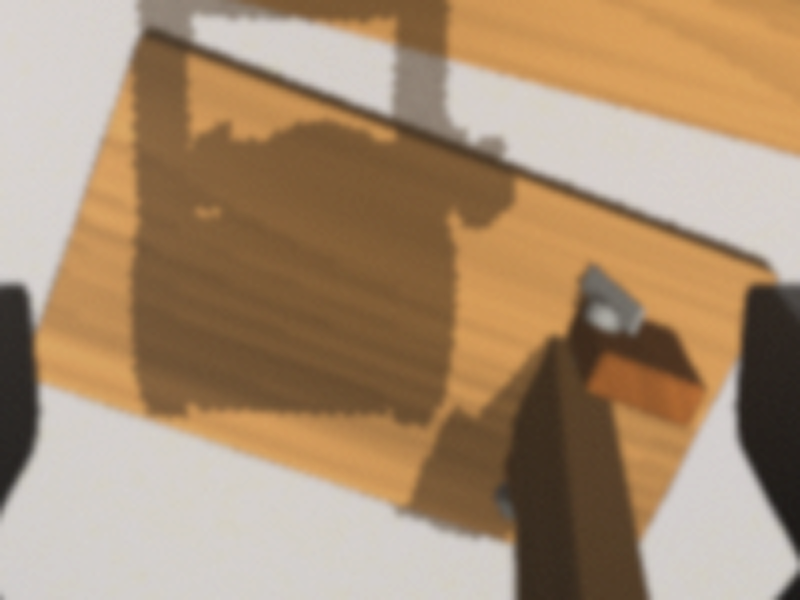

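>>> {"name": "play_rows", "arguments": {"rows": [{"dp": [0.05,-0.91,0],"turn": [0,0,-0.54],"fingers": 0},{"dp": [0.1,-0.9,0],"turn": [0,0,-0.54],"fingers": 0},{"dp": [0.15,-0.9,0],"turn": [0,0,-0.54],"fingers": 0},{"dp": [0.2,-0.89,0],"turn": [0,0,-0.54],"fingers": 0},{"dp": [0.25,-0.87,0],"turn": [0,0,-0.54],"fingers": 0}]}}

```text
clock: 2.08
eef_pos: [485.7, -55.6, 330.6]
tcp_rot: [3.141, -0.0, -2.555]
contact_force: [0.7, 0.8, -0.0]
opening: 0.999
grasp_force: 0.0
```

>>> {"name": "play_rows", "arguments": {"rows": [{"dp": [0.3,-0.86,0],"turn": [0,0,-0.54],"fingers": 0},{"dp": [0.35,-0.84,0],"turn": [0,0,-0.54],"fingers": 0},{"dp": [0.4,-0.82,0],"turn": [0,0,-0.54],"fingers": 0},{"dp": [0.44,-0.79,0],"turn": [0,0,-0.54],"fingers": 0},{"dp": [0.49,-0.77,0],"turn": [0,0,-0.54],"fingers": 0}]}}

```text
clock: 2.5
eef_pos: [529.9, -232.3, 330.4]
tcp_rot: [3.141, 0.0, -2.273]
contact_force: [0.3, -0.9, -0.2]
opening: 1.001
grasp_force: 0.0
```

>>> {"name": "play_rows", "arguments": {"rows": [{"dp": [0,0,0],"turn": [0,0,0],"fingers": 0},{"dp": [0,0,0],"turn": [0,0,0],"fingers": 0}]}}

```text
clock: 2.67
eef_pos: [529.8, -232.2, 329.9]
tcp_rot: [3.14, -0.0, -2.279]
contact_force: [0.4, 0.7, 0.8]
opening: 1.001
grasp_force: 0.0
```

```bash
python3 - <<'E'
from h import *
d=shot('wrist','w2'); print(r.sense()['qpos'].round(2),r.sense()['eef_pos'])
E
```

```text
[-0.41  0.2   1.62  0.    1.32 -2.85] [ 529.46541071 -231.16802223  330.05165164]
```

View pics/w2.png

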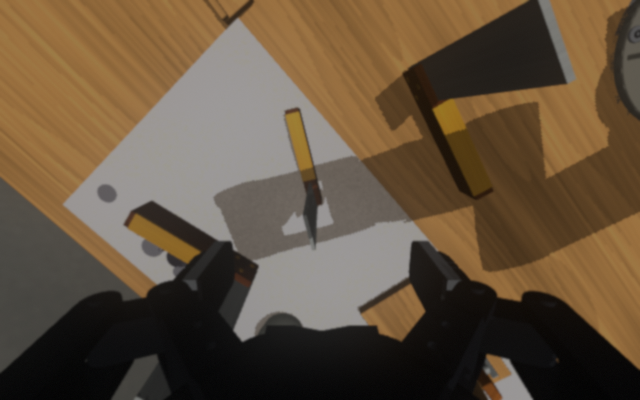

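```bash
python3 - <<'E'
from h import *
d=load('w1');f=lambda u,v:(225+u/4,170+v/4)
P=plane(d,[f(148,42),f(770,270),f(38,380),f(400,508),f(640,540)],24);print(P.round(1))
ang=lambda a,b:np.degrees(np.arctan2(*(b-a)[:2][::-1])).round(2)
print('near',ang(P[0],P[1]),'far',ang(P[2],P[3]),'free',ang(P[0],P[2])+90,'end',ang(P[1],P[4])+90, np.linalg.norm(P[0]-P[1]),np.linalg.norm(P[0]-P[2]))
print('mast foot',plane(d,[f(555,340),f(515,430)],27).round(1))
w=load('w2')
S=plane(w,[(285,110),(299,108),(303,183),(317,180)],40);print(S.round(1),ang(S[0],S[2]),ang(S[1],S[3]))
hsv=cv2.cvtColor(w['pixels'],cv2.COLOR_RGB2HSV);m=cv2.inRange(hsv,(16,90,40),(30,255,255));k,l,s,c=cv2.connectedComponentsWithStats(m)
i=l[140,300];uv=np.argwhere(l==i)[:,::-1].astype(np.float32);print(s[i],cv2.minAreaRect(plane(w,uv,40)[:,:2].astype(np.float32)))
E
```

```text
[[499.2  39.4  24. ]
 [518.5 308.1  24. ]
 [655.   29.8  24. ]
 [670.1 194.8  24. ]
 [654.9 300.9  24. ]]
near 85.89 far 84.77 free 86.45 end 87.01 269.33919434567326 156.15942066372943
mast foot [[572.8 232.6  27. ]
 [617.6 229.9  27. ]]
[[ 520.  -321.7   40. ]
 [ 503.2 -310.9   40. ]
 [ 570.8 -226.1   40. ]
 [ 551.8 -215.8   40. ]] 62.01 62.92
[ 285  111   31   71 1063] ((537.9271240234375, -268.8191223144531), (101.29530334472656, 22.166275024414062), 62.897369384765625)
```

```bash
python3 - <<'E'
from h import *
w=load('w2');print('pot',plane(w,[(280,318)],100).round(0),tri(load('scene0'),(273,262),load('side0'),(367,195)))
plan([539,-267,230],-2.20,n=4)
E
```

```text
pot [[ 721. -103.  100.]] (array([798.84910579, -31.23901662,  38.06762751]), np.float64(0.37861249280015435))
n 4 now [ 529.5 -231.2  330.1] [ 3.14  -0.    -2.278] d [   9.5  -35.8 -100.1]
[0.13, -0.19, 0.62] [0.0, 0.0, -0.19]
[0.14, -0.19, 0.63] [0.0, 0.0, -0.19]
[0.14, -0.19, 0.63] [0.0, 0.0, -0.19]
[0.14, -0.18, 0.63] [0.0, 0.0, -0.19]
```

>>> {"name": "play_rows", "arguments": {"rows": [{"dp": [0.13,-0.19,0.62],"turn": [0,0,-0.19],"fingers": 0},{"dp": [0.14,-0.19,0.63],"turn": [0,0,-0.19],"fingers": 0},{"dp": [0.14,-0.19,0.63],"turn": [0,0,-0.19],"fingers": 0},{"dp": [0.14,-0.18,0.63],"turn": [0,0,-0.19],"fingers": 0},{"dp": [0,0,0],"turn": [0,0,0],"fingers": 0}]}}

```text
clock: 3.13
eef_pos: [537.0, -265.9, 225.7]
tcp_rot: [3.134, -0.001, -2.196]
contact_force: [-1.2, 0.8, -0.1]
opening: 0.998
grasp_force: 0.0
```

>>> {"name": "play_rows", "arguments": {"rows": [{"dp": [0,0,0.8],"turn": [0,0,0],"fingers": 0},{"dp": [0,0,0.8],"turn": [0,0,0],"fingers": 0},{"dp": [0,0,0.8],"turn": [0,0,0],"fingers": 0},{"dp": [0,0,0.8],"turn": [0,0,0],"fingers": 0},{"dp": [0,0,0],"turn": [0,0,0],"fingers": 0}]}}

```text
clock: 3.55
eef_pos: [536.3, -264.8, 98.4]
tcp_rot: [3.134, -0.001, -2.197]
contact_force: [-1.8, 1.0, -0.6]
opening: 0.997
grasp_force: 0.0
```

```bash
python3 - <<'E'
from h import *
w=shot('wrist','w3');s=r.sense();print(s['qpos'].round(3),s['contact_force'].round(1))
plan([539,-267,8],-2.20,n=3)
hsv=cv2.cvtColor(w['pixels'],cv2.COLOR_RGB2HSV);m=cv2.inRange(hsv,(16,90,40),(30,255,255));k,l,st,c=cv2.connectedComponentsWithStats(m)
for i in range(1,k):
    if st[i,4]>300: 
        uv=np.argwhere(l==i)[:,::-1].astype(np.float32);print(st[i],cv2.minAreaRect(plane(w,uv,40)[:,:2].astype(np.float32)))
E
```

```text
[-0.462  0.466  1.788  0.     0.892 -2.977] [ 0.2 -0.5  0.2]
n 3 now [ 537.6 -265.8  101.2] [ 3.136e+00 -1.000e-03 -2.197e+00] d [  1.4  -1.2 -93.2]
[0.0, -0.02, 0.78] [0.02, -0.0, 0.01]
[0.0, -0.02, 0.78] [0.02, -0.0, 0.01]
[0.0, -0.02, 0.78] [0.02, -0.0, 0.01]
[   0    0  128  126 7830] ((611.545166015625, -460.8427734375), (119.41270446777344, 45.45878601074219), 1.229199767112732)
[  257     0   383   369 55276] ((393.627685546875, -194.95651245117188), (184.2721710205078, 404.1214599609375), 1.0520844459533691)
[ 289  137   51  137 3912] ((538.4130249023438, -268.77288818359375), (100.7644271850586, 21.123350143432617), 63.14492416381836)
[ 607  145   33  150 2584] ((363.64166259765625, -123.24930572509766), (120.93731689453125, 21.343143463134766), 70.10208892822266)
[  0 331  26  42 612] ((811.5648803710938, -314.5527038574219), (41.80551528930664, 19.15682029724121), 38.31071472167969)
```

>>> {"name": "play_rows", "arguments": {"rows": [{"dp": [0,-0.02,0.75],"turn": [0,0,0],"fingers": 0},{"dp": [0,-0.02,0.75],"turn": [0,0,0],"fingers": 0},{"dp": [0,-0.02,0.7],"turn": [0,0,0],"fingers": 0},{"dp": [0,0,0],"turn": [0,0,0],"fingers": 0}]}}

```text
clock: 3.93
eef_pos: [540.1, -268.2, 13.0]
tcp_rot: [3.138, -0.0, -2.198]
contact_force: [-2.0, 1.1, 0.2]
opening: 1.006
grasp_force: 0.0
```

>>> {"name": "play_rows", "arguments": {"rows": [{"dp": [0,0,0],"turn": [0,0,0],"fingers": 0.6},{"dp": [0,0,0],"turn": [0,0,0],"fingers": 0.7},{"dp": [0,0,0],"turn": [0,0,0],"fingers": 0.8},{"dp": [0,0,0],"turn": [0,0,0],"fingers": 0.9},{"dp": [0,0,0],"turn": [0,0,0],"fingers": 1}], "force": 30}}

```text
clock: 4.35
eef_pos: [541.6, -269.9, 16.1]
tcp_rot: [-3.14, 0.0, -2.198]
contact_force: [-2.4, 1.6, 2.6]
opening: 0.298
grasp_force: 1.5
```

>>> {"name": "play_rows", "arguments": {"rows": [{"dp": [0,0,0],"turn": [0,0,0],"fingers": 1},{"dp": [0,0,0],"turn": [0,0,0],"fingers": 1},{"dp": [0,0,0],"turn": [0,0,0],"fingers": 1},{"dp": [0,0,0],"turn": [0,0,0],"fingers": 1},{"dp": [0,0,0],"turn": [0,0,0],"fingers": 1}]}}

```text
clock: 4.77
eef_pos: [541.4, -269.8, 16.0]
tcp_rot: [-3.141, 0.0, -2.198]
contact_force: [-2.8, 3.0, 10.6]
opening: 0.257
grasp_force: 26.6
```

>>> {"name": "play_rows", "arguments": {"rows": [{"dp": [0,0,0],"turn": [0,0,0],"fingers": 1},{"dp": [0,0,0],"turn": [0,0,0],"fingers": 1},{"dp": [0,0,-0.3],"turn": [0,0,0],"fingers": 1},{"dp": [0,0,-0.6],"turn": [0,0,0],"fingers": 1},{"dp": [0,0,-0.8],"turn": [0,0,0],"fingers": 1}], "force": 80}}

```text
clock: 5.18
eef_pos: [539.2, -268.9, 81.8]
tcp_rot: [3.137, -0.001, -2.198]
contact_force: [0.1, -0.4, -2.4]
opening: 0.219
grasp_force: 78.3
```

>>> {"name": "play_rows", "arguments": {"rows": [{"dp": [0,0,-0.8],"turn": [0,0,0],"fingers": 1},{"dp": [0,0,-0.5],"turn": [0,0,0],"fingers": 1},{"dp": [0,0,0],"turn": [0,0,0],"fingers": 1},{"dp": [0,0,0],"turn": [0,0,0],"fingers": 1}]}}

```text
clock: 5.52
eef_pos: [541.6, -270.0, 136.1]
tcp_rot: [-3.139, 0.0, -2.198]
contact_force: [-0.1, 1.2, -3.7]
opening: 0.221
grasp_force: 78.6
```

```bash
python3 - <<'E'
from h import *
w=shot('wrist','w4');a=shot('scene','s4');b=shot('side','b4');s=r.sense();print(s['qpos'].round(3),s['contact_force'].round(1))
T=s['eef_pos'];zt=T[2]-16+40
plan([584,100,130],-1.645)
hsv=cv2.cvtColor(w['pixels'],cv2.COLOR_RGB2HSV);m=cv2.inRange(hsv,(16,90,40),(30,255,255));k,l,st,c=cv2.connectedComponentsWithStats(m)
for i in range(1,k):
    if st[i,4]>300: 
        uv=np.argwhere(l==i)[:,::-1].astype(np.float32);print(st[i],cv2.minAreaRect(plane(w,uv,zt)[:,:2].astype(np.float32)))
u=proj(a,[T])[0].astype(int);v=proj(b,[T])[0].astype(int);print(u,v)
ca=cv2.imread('pics/s4.png');cb=cv2.imread('pics/b4.png')
cr=lambda im,u:cv2.resize(im[max(u[1]-60,0):max(u[1]-60,0)+100,u[0]-66:u[0]+67],(400,300))
cv2.imwrite('pics/g4.png',np.vstack([np.hstack([cr(ca,u),cr(cb,v)]),np.hstack([cv2.resize(cv2.imread('pics/w4.png'),(480,300)),np.zeros((300,320,3),np.uint8)])]))
E
```

```text
[-0.465  0.428  1.763 -0.     0.953 -2.979] [-0.9 -0.2 -2.9]
n 10 now [ 539.9 -269.2  133.1] [ 3.139 -0.    -2.198] d [ 44.1 369.2  -3.1]
[-0.81, 0.45, 0.01] [0.0, 0.0, -0.53]
[-0.84, 0.41, 0.01] [0.0, 0.0, -0.53]
[-0.86, 0.36, 0.01] [0.0, 0.0, -0.53]
[-0.88, 0.31, 0.01] [0.0, 0.0, -0.53]
[-0.89, 0.26, 0.01] [0.0, 0.0, -0.53]
[-0.9, 0.21, 0.01] [0.0, 0.0, -0.53]
[-0.92, 0.16, 0.01] [0.0, 0.0, -0.53]
[-0.92, 0.11, 0.01] [0.0, 0.0, -0.53]
[-0.93, 0.06, 0.01] [0.0, 0.0, -0.53]
[-0.93, 0.01, 0.01] [0.0, 0.0, -0.53]
[    0     0   189   179 16909] ((572.510498046875, -404.4184265136719), (108.66104888916016, 40.84816360473633), 1.2111926078796387)
[  263     0   377   400 58723] ((439.6643371582031, -240.7324981689453), (107.79901885986328, 259.34173583984375), 1.0903339385986328)
[ 572  139   68  164 7773] ((422.6357116699219, -211.21522521972656), (79.34967803955078, 25.567556381225586), 80.35839080810547)
[ 296  153   52  178 8224] ((536.3295288085938, -277.4837341308594), (86.22660827636719, 21.66141700744629), 53.902565002441406)
[  16  284   92   64 2614] ((659.32861328125, -321.6142578125), (19.41384506225586, 39.26414108276367), 13.537801742553711)
[   0  309   60   63 1630] ((686.2525634765625, -324.6127624511719), (35.75950622558594, 17.378189086914062), 89.44630432128906)
[260 155] [350 225]
```

View pics/g4.png

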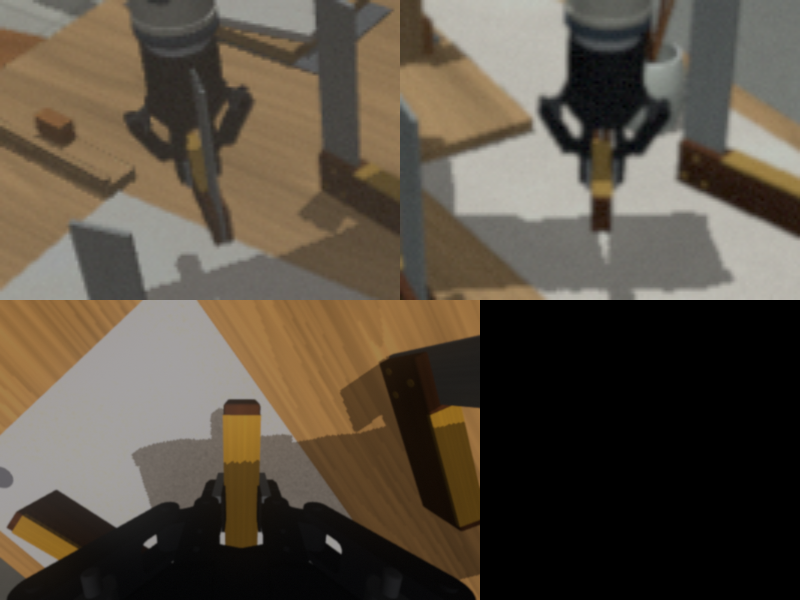

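```bash
python3 - <<'E'
from h import *
a=load('s4');T=np.array([541,-269.8,134.5]);y=np.radians(53.95);ex=np.array([np.cos(y),np.sin(y),0]);n=np.array([-ex[1],ex[0],0])
f=lambda u,v:(194+u/3.008,95+v/3.0)
o,v=ray(a,[f(193,72),f(205,92),f(224,243),f(193,133),f(206,190)])
for k in v:
    P=o+k*(n@(T-o))/(n@k)-T;print(round(P@ex,1),round(P[2],1))
cv2.imwrite('pics/c5.png',np.clip(1.5*cv2.resize(cv2.imread('pics/s4.png')[110:185,225:290],(520,600),interpolation=cv2.INTER_CUBIC),0,255).astype(np.uint8))
E
```

```text
65.7 176.5
111.2 183.4
95.6 -10.9
12.7 70.5
37.5 14.5
```

View pics/c5.png

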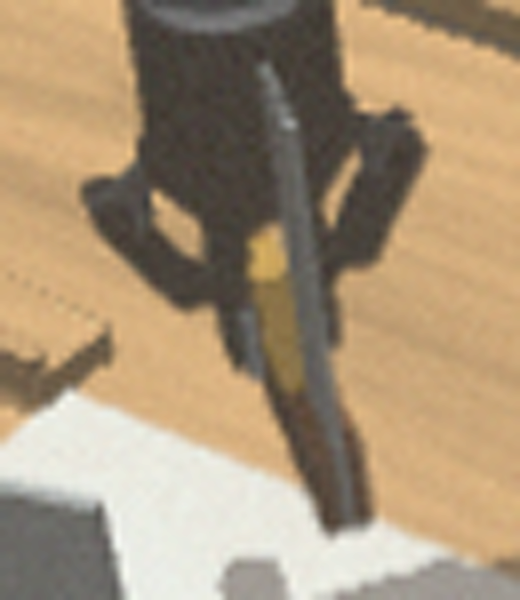

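```bash
python3 - <<'E'
from h import *
plan([582,72,115],-1.644,n=10)
E
```

```text
n 10 now [ 539.9 -269.2  133.1] [ 3.139 -0.    -2.198] d [ 42.1 341.2 -18.1]
[-0.75, 0.42, 0.05] [0.0, 0.0, -0.53]
[-0.77, 0.37, 0.05] [0.0, 0.0, -0.53]
[-0.79, 0.33, 0.05] [0.0, 0.0, -0.53]
[-0.81, 0.29, 0.05] [0.0, 0.0, -0.53]
[-0.83, 0.24, 0.05] [0.0, 0.0, -0.53]
[-0.84, 0.19, 0.05] [0.0, 0.0, -0.53]
[-0.85, 0.15, 0.05] [0.0, 0.0, -0.53]
[-0.85, 0.1, 0.05] [0.0, 0.0, -0.53]
[-0.86, 0.05, 0.05] [0.0, 0.0, -0.53]
[-0.86, 0.01, 0.05] [0.0, 0.0, -0.53]
```

>>> {"name": "play_rows", "arguments": {"rows": [{"dp": [-0.75,0.42,0.05],"turn": [0,0,-0.53],"fingers": 1},{"dp": [-0.77,0.37,0.05],"turn": [0,0,-0.53],"fingers": 1},{"dp": [-0.79,0.33,0.05],"turn": [0,0,-0.53],"fingers": 1},{"dp": [-0.81,0.29,0.05],"turn": [0,0,-0.53],"fingers": 1},{"dp": [-0.83,0.24,0.05],"turn": [0,0,-0.53],"fingers": 1}]}}

```text
clock: 6.08
eef_pos: [560.4, -97.6, 122.7]
tcp_rot: [3.139, -0.001, -1.918]
contact_force: [0.2, 0.3, -2.4]
opening: 0.216
grasp_force: 78.6
```

>>> {"name": "play_rows", "arguments": {"rows": [{"dp": [-0.84,0.19,0.05],"turn": [0,0,-0.53],"fingers": 1},{"dp": [-0.85,0.15,0.05],"turn": [0,0,-0.53],"fingers": 1},{"dp": [-0.85,0.1,0.05],"turn": [0,0,-0.53],"fingers": 1},{"dp": [-0.86,0.05,0.05],"turn": [0,0,-0.53],"fingers": 1},{"dp": [-0.86,0.01,0.05],"turn": [0,0,-0.53],"fingers": 1}]}}

```text
clock: 6.5
eef_pos: [581.5, 73.2, 112.8]
tcp_rot: [3.139, -0.001, -1.64]
contact_force: [0.5, 0.2, -2.4]
opening: 0.217
grasp_force: 78.6
```

>>> {"name": "play_rows", "arguments": {"rows": [{"dp": [0,0,0],"turn": [0,0,0],"fingers": 1},{"dp": [0,0,0],"turn": [0,0,0],"fingers": 1},{"dp": [0,0,0],"turn": [0,0,0],"fingers": 1}]}}

```text
clock: 6.75
eef_pos: [581.5, 71.5, 113.2]
tcp_rot: [3.139, -0.001, -1.643]
contact_force: [0.1, 0.1, -2.3]
opening: 0.219
grasp_force: 78.6
```

```bash
python3 - <<'E'
from h import *
a=shot('scene','s6');b=shot('side','b6');s=r.sense();print(s['qpos'].round(3),s['contact_force'].round(1))
ca=cv2.imread('pics/s6.png')[170:300,305:455];cb=cv2.imread('pics/b6.png')[105:235,235:385]
cv2.imwrite('pics/g6.png',np.clip(1.4*np.hstack([cv2.resize(ca,(400,347),interpolation=cv2.INTER_CUBIC),cv2.resize(cb,(400,347),interpolation=cv2.INTER_CUBIC)]),0,255).astype(np.uint8))
plan([582,72,48],-1.644,n=3)
E
```

```text
[ 0.118  0.43   1.814 -0.     0.899 -2.95 ] [-0.3  0.7 -2.5]
n 3 now [582.   70.6 113.8] [ 3.140e+00 -1.000e-03 -1.644e+00] d [  0.    1.4 -65.8]
[-0.01, -0.0, 0.55] [0.0, -0.0, -0.0]
[-0.01, -0.0, 0.55] [0.0, -0.0, -0.0]
[-0.01, 0.0, 0.55] [0.0, -0.0, -0.0]
```

View pics/g6.png

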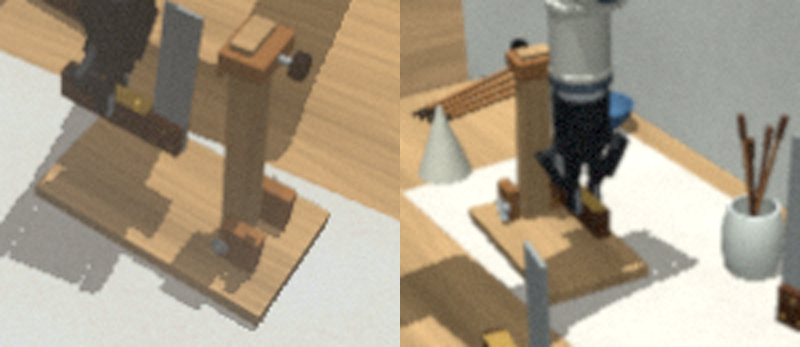

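```bash
python3 - <<'E'
from h import *
a=load('s6');T=np.array([581.7,71.2,113.5]);y=-1.644+np.pi;ex=np.array([np.cos(y),np.sin(y),0]);n=np.array([ex[1],-ex[0],0])
f=lambda u,v:(305+u/2.667,170+v/2.667)
def I(u,v,off):
    o,k=ray(a,[f(u,v)]);k=k[0];P=o+k*(n@(T-o)+off)/(n@k)-T;return round(P@ex,1),round(P[2],1)
print('blade in/out top',I(167,3,2),I(203,17,2),'blade inner/outer low',I(155,108,2),I(190,115,2))
print('heel bottom',I(181,154,10),'tail bottom/top',I(64,95,10),I(62,65,10))
o=plane(a,[f(37,189),f(255,322),f(328,216)],24);print(o.round(1))
E
```

```text
blade in/out top (np.float64(57.5), np.float64(172.5)) (np.float64(95.0), np.float64(175.3)) blade inner/outer low (np.float64(56.4), np.float64(30.0)) (np.float64(95.8), np.float64(45.1))
heel bottom (np.float64(95.8), np.float64(-7.1)) tail bottom/top (np.float64(-51.5), np.float64(-11.5)) (np.float64(-54.3), np.float64(32.9))
[[661.1  30.   24. ]
 [686.6 300.6  24. ]
 [527.3 314.   24. ]]
```

>>> {"name": "play_rows", "arguments": {"rows": [{"dp": [0,0.02,0.55],"turn": [0,0,0],"fingers": 1},{"dp": [0,0.02,0.55],"turn": [0,0,0],"fingers": 1},{"dp": [0,0.02,0.5],"turn": [0,0,0],"fingers": 1},{"dp": [0,0,0],"turn": [0,0,0],"fingers": 1},{"dp": [0,0,0],"turn": [0,0,0],"fingers": 1}]}}

```text
clock: 7.27
eef_pos: [579.2, 70.7, 49.8]
tcp_rot: [3.139, -0.001, -1.645]
contact_force: [1.0, -0.9, -2.3]
opening: 0.218
grasp_force: 78.6
```

>>> {"name": "play_rows", "arguments": {"rows": [{"dp": [0,0,0.1],"turn": [0,0,0],"fingers": 1},{"dp": [0,0,0.05],"turn": [0,0,0],"fingers": 1},{"dp": [0,0,0],"turn": [0,0,0],"fingers": 1},{"dp": [0,0,0],"turn": [0,0,0],"fingers": 1}]}}

```text
clock: 7.6
eef_pos: [580.6, 71.8, 45.2]
tcp_rot: [-3.14, 0.0, -1.643]
contact_force: [0.1, -0.4, -2.2]
opening: 0.22
grasp_force: 78.6
```

>>> {"name": "play_rows", "arguments": {"rows": [{"dp": [0,-0.1,0.05],"turn": [0,0,0],"fingers": 1},{"dp": [0,0,0.05],"turn": [0,0,0],"fingers": 1},{"dp": [0,0,0],"turn": [0,0,0],"fingers": 1}]}}

```text
clock: 7.85
eef_pos: [585.0, 71.6, 40.6]
tcp_rot: [-3.14, 0.0, -1.643]
contact_force: [0.8, -0.1, 1.0]
opening: 0.211
grasp_force: 79.1
```

>>> {"name": "play_rows", "arguments": {"rows": [{"dp": [0,0,0.05],"turn": [0,0,0],"fingers": 1},{"dp": [0,0,0],"turn": [0,0,0],"fingers": 1},{"dp": [0,0,0],"turn": [0,0,0],"fingers": 1}]}}

```text
clock: 8.1
eef_pos: [585.1, 71.6, 40.2]
tcp_rot: [-3.14, 0.0, -1.643]
contact_force: [-3.1, -1.9, 15.2]
opening: 0.222
grasp_force: 81.0
```

>>> {"name": "play_rows", "arguments": {"rows": [{"dp": [0,0,0.05],"turn": [0,0,0],"fingers": 1},{"dp": [0,0,0],"turn": [0,0,0],"fingers": 1},{"dp": [0,0,0],"turn": [0,0,0],"fingers": 1}]}}

```text
clock: 8.35
eef_pos: [585.2, 71.6, 40.1]
tcp_rot: [-3.14, 0.0, -1.643]
contact_force: [-10.2, -2.9, 37.5]
opening: 0.217
grasp_force: 84.2
```

>>> {"name": "play_rows", "arguments": {"rows": [{"dp": [0,0,-0.12],"turn": [0,0,0],"fingers": 1},{"dp": [0,0,0],"turn": [0,0,0],"fingers": 1},{"dp": [-0.3,0,0],"turn": [0,0,0],"fingers": 1},{"dp": [-0.3,0,0],"turn": [0,0,0],"fingers": 1},{"dp": [0,0,0],"turn": [0,0,0],"fingers": 1}]}}

```text
clock: 8.77
eef_pos: [585.9, 97.7, 40.8]
tcp_rot: [3.141, 0.001, -1.642]
contact_force: [0.0, 0.5, -3.1]
opening: 0.218
grasp_force: 78.9
```

>>> {"name": "play_rows", "arguments": {"rows": [{"dp": [-0.2,0,0],"turn": [0,0,0],"fingers": 1},{"dp": [-0.2,0,0],"turn": [0,0,0],"fingers": 1},{"dp": [0,0,0],"turn": [0,0,0],"fingers": 1},{"dp": [0,0,0],"turn": [0,0,0],"fingers": 1}]}}

```text
clock: 9.1
eef_pos: [586.9, 112.0, 41.0]
tcp_rot: [3.141, -0.0, -1.642]
contact_force: [0.4, -0.3, -2.6]
opening: 0.217
grasp_force: 78.8
```

>>> {"name": "play_rows", "arguments": {"rows": [{"dp": [-0.1,0,0],"turn": [0,0,0],"fingers": 1},{"dp": [-0.1,0,0],"turn": [0,0,0],"fingers": 1},{"dp": [0,0,0],"turn": [0,0,0],"fingers": 1},{"dp": [0,0,0],"turn": [0,0,0],"fingers": 1}]}}

```text
clock: 9.43
eef_pos: [587.6, 119.5, 41.3]
tcp_rot: [3.142, 0.0, -1.643]
contact_force: [-0.5, 0.3, -2.4]
opening: 0.217
grasp_force: 78.7
```

```bash
python3 -c "
from h import *
s=r.sense();print(s['eef_pos'],s['contact_force'],s['wrist_torque'])"
```

```text
[587.58656552 119.52492892  41.26736532] [-0.48486757  0.28972878 -2.44937212] [-0.08957714 -0.00146266  0.00475604]
```

>>> {"name": "play_rows", "arguments": {"rows": [{"dp": [-0.05,0,0],"turn": [0,0,0],"fingers": 1},{"dp": [-0.05,0,0],"turn": [0,0,0],"fingers": 1},{"dp": [-0.05,0,0],"turn": [0,0,0],"fingers": 1},{"dp": [0,0,0],"turn": [0,0,0],"fingers": 1}]}}

```text
clock: 9.77
eef_pos: [588.2, 125.7, 41.3]
tcp_rot: [-3.141, 0.0, -1.643]
contact_force: [0.4, -1.2, -2.2]
opening: 0.218
grasp_force: 78.7
```

>>> {"name": "play_rows", "arguments": {"rows": [{"dp": [-0.05,0,0],"turn": [0,0,0],"fingers": 1},{"dp": [-0.05,0,0],"turn": [0,0,0],"fingers": 1},{"dp": [0,0,0],"turn": [0,0,0],"fingers": 1}]}}

```text
clock: 10.02
eef_pos: [588.4, 129.7, 41.3]
tcp_rot: [-3.141, 0.0, -1.643]
contact_force: [0.0, -0.5, -1.9]
opening: 0.215
grasp_force: 78.7
```

>>> {"name": "play_rows", "arguments": {"rows": [{"dp": [-0.05,0,0],"turn": [0,0,0],"fingers": 1},{"dp": [-0.05,0,0],"turn": [0,0,0],"fingers": 1},{"dp": [0,0,0],"turn": [0,0,0],"fingers": 1}]}}

```text
clock: 10.27
eef_pos: [588.7, 133.7, 41.3]
tcp_rot: [-3.141, 0.0, -1.643]
contact_force: [0.0, -1.2, -2.3]
opening: 0.221
grasp_force: 78.8
```

```bash
python3 -c "
from h import *
s=r.sense();print(s['eef_pos'],s['contact_force'],s['wrist_torque'])"
```

```text
[588.69018329 133.74902006  41.31430502] [ 0.04675186 -1.15653852 -2.30133759] [-0.04862899 -0.01646276  0.02379472]
```

>>> {"name": "play_rows", "arguments": {"rows": [{"dp": [-0.05,0,0.04],"turn": [0,0,0],"fingers": 1},{"dp": [0,0,0],"turn": [0,0,0],"fingers": 1},{"dp": [0,0,0],"turn": [0,0,0],"fingers": 1}]}}

```text
clock: 10.52
eef_pos: [589.0, 135.1, 40.3]
tcp_rot: [-3.141, -0.0, -1.643]
contact_force: [-1.5, -4.3, 5.4]
opening: 0.217
grasp_force: 79.6
```

>>> {"name": "play_rows", "arguments": {"rows": [{"dp": [-0.05,0,0.02],"turn": [0,0,0],"fingers": 1},{"dp": [0,0,0],"turn": [0,0,0],"fingers": 1},{"dp": [0,0,0],"turn": [0,0,0],"fingers": 1}]}}

```text
clock: 10.77
eef_pos: [589.1, 135.5, 40.2]
tcp_rot: [-3.141, -0.002, -1.642]
contact_force: [-5.1, -14.8, 14.7]
opening: 0.215
grasp_force: 81.0
```

```bash
python3 -c "
from h import *
s=r.sense();print(s['eef_pos'],s['contact_force'],s['wrist_torque'])"
```

```text
[589.13728017 135.53224191  40.18226231] [ -5.14472153 -14.78013217  14.73207792] [-1.68903897  0.54548924  0.11804682]
```

```bash
python3 - <<'E'
from h import *
shot('scene','s7');shot('side','b7')
ca=cv2.imread('pics/s7.png')[172:292,340:440];cb=cv2.imread('pics/b7.png')[110:230,250:310]
z=lambda c:cv2.resize(c,None,fx=5,fy=5,interpolation=cv2.INTER_CUBIC)
cv2.imwrite('pics/g7.png',np.clip(1.5*np.hstack([z(ca),z(cb)]),0,255).astype(np.uint8))
E
```

```text
(no output)
```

View pics/g7.png

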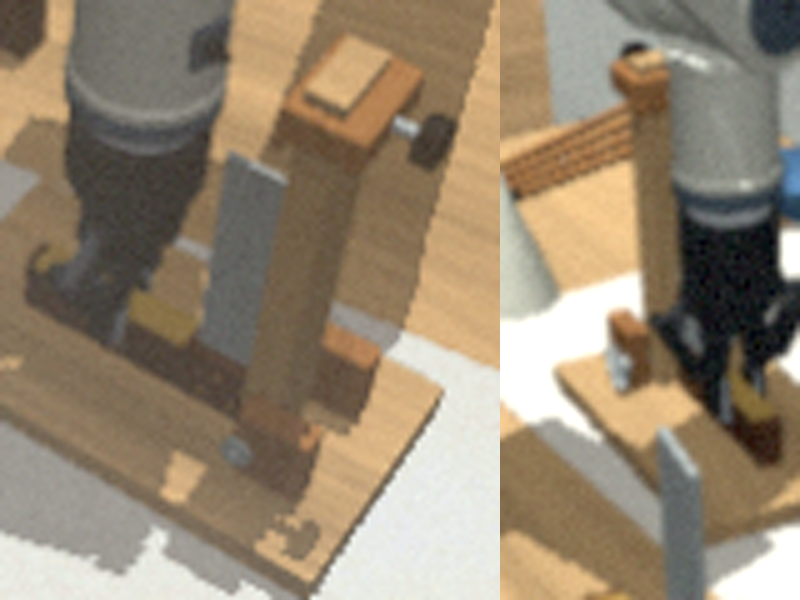

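```bash
python3 - <<'E'
from h import *
a=load('s7');T=r.sense()['eef_pos'];y=-1.643+np.pi;ex=np.array([np.cos(y),np.sin(y),0]);n=np.array([ex[1],-ex[0],0])
f=lambda u,v:(340+u/5,172+v/5)
def I(u,v,off):
    o,k=ray(a,[f(u,v)]);k=k[0];P=o+k*(n@(T-o)+off)/(n@k)-T;return np.round([P@ex,P[2]],1)
m=[I(u,v,22.5) for u,v in((286,180),(269,270),(247,395))];b=[I(u,v,2) for u,v in((228,152),(217,240),(206,330))]
for q in(m,b):print(q,'lean deg',np.degrees(np.arctan2(q[2][0]-q[0][0],q[0][1]-q[2][1])).round(2))
# edges by gradient: mast front edge (sub-pixel) and blade inner edge
g=cv2.cvtColor(a['pixels'],cv2.COLOR_RGB2LAB).astype(float);
def edge(p,q,off,ch,N=20,hw=3):
    out=[]
    for t in np.linspace(0.05,.95,N):
        u,v=np.array(f(*p))*(1-t)+np.array(f(*q))*t
        xs=np.arange(-hw,hw+.01,.25);row=cv2.remap(g[:,:,ch].astype(np.float32),(u+xs).astype(np.float32)[None],np.full((1,len(xs)),v,np.float32),cv2.INTER_LINEAR)[0]
        d=np.abs(np.gradient(cv2.GaussianBlur(row[None],(5,1),1)[0]));w=d**2;x=u+(xs*w).sum()/w.sum()
        o,k=ray(a,[(x,v)]);k=k[0];P=o+k*(n@(T-o)+off)/(n@k)-T;out.append([P[2],P@ex])
    out=np.array(out);c=np.polyfit(out[:,0],out[:,1],1);res=out[:,1]-np.polyval(c,out[:,0]);ok=abs(res)<2*res.std();c=np.polyfit(out[ok,0],out[ok,1],1);return np.degrees(-np.arctan(c[0])).round(2),c[1].round(1),res.std().round(2)
print('mast',edge((286,185),(252,365),22.5,2),'blade',edge((227,170),(206,330),2,0))
E
```

```text
[array([ 93.9, 198.2]), array([ 94.4, 132.3]), array([96.2, 28.9])] lean deg 0.78
[array([ 53.5, 175.3]), array([ 55.4, 109.8]), array([57.8, 35.8])] lean deg 1.77
mast (np.float64(0.08), np.float64(92.7), np.float64(0.39)) blade (np.float64(1.08), np.float64(54.7), np.float64(0.64))
```

>>> {"name": "play_rows", "arguments": {"rows": [{"dp": [-0.01,0,0.03],"turn": [0,0,0],"fingers": 1},{"dp": [0,0,0],"turn": [0,0,0],"fingers": 1},{"dp": [0,0,0],"turn": [0,0,0],"fingers": 1},{"dp": [0,0,0],"turn": [0,0,0],"fingers": 1},{"dp": [0,0,0],"turn": [0,0,0],"fingers": 1}]}}

```text
clock: 11.28
eef_pos: [589.1, 135.5, 40.1]
tcp_rot: [-3.141, -0.003, -1.642]
contact_force: [-8.1, -17.1, 27.9]
opening: 0.216
grasp_force: 82.9
```

>>> {"name": "play_rows", "arguments": {"rows": [{"dp": [0,0,0],"turn": [0,0,0],"fingers": 1},{"dp": [0,0,0],"turn": [0,0,0],"fingers": 1},{"dp": [0,0,0],"turn": [0,0,0],"fingers": 1},{"dp": [0,0,0],"turn": [0,0,0],"fingers": 1},{"dp": [0,0,0],"turn": [0,0,0],"fingers": 1}]}}

```text
clock: 11.7
eef_pos: [589.2, 135.6, 40.2]
tcp_rot: [-3.141, -0.003, -1.642]
contact_force: [-8.0, -17.3, 27.8]
opening: 0.217
grasp_force: 82.9
```

```bash
python3 - <<'E'
from h import *
s=r.sense();print(s['eef_pos'],s['tcp_rot'],s['contact_force'],s['wrist_torque'],s['grasp_force'])
E
```

```text
[589.16737861 135.55606825  40.15561469] [-3.14111267e+00 -2.72888071e-03 -1.64235789e+00] [ -8.04380274 -17.26425234  27.82291123] [-2.15724807  1.29028341  0.03770372] 82.91529893875122
```

```bash
python3 -c "
from rig import r
print(r.sign_off())"
```

```text
the job is handed in; nothing more can be done
None
```

I handed the job in with the smallest square still gripped and pressed into the corner, pushing about 28 N down on the board and 17 N towards the mast. The last picture put the mast within about 0.8° of square and the blade 1–1.8° off upright, which is no tighter than that reading's own error of about 1°, so exact squareness rests on the stock being pressed flat; sign-off returned no verdict.

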